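Set the be-back clock sign to four o'clock

TASK

I am going out and will be back at four o'clock: set the flat clock sign on the desk to four o'clock by gently pushing its two hands round with a fingertip, so that the short blue hand points straight at the four o'clock mark and the long black hand straight at twelve (the red triangle). Leave the sign lying where it is, do not lift or shove it, and do not disturb the small things lying round it.

Things in the scene. Friction and masses are not known exactly. Their poses are not given: they have to be found in the camera images.
- clock_sign: Clock sign: round wooden disc, white face, 240 mm across, face 15 mm above the desk, loose on rubber feet, 2 kg. Origin: underside centre, on the hands' axis. +x points to the 12 o'clock mark (red triangle), +z up; hours run clockwise from above, 3 o'clock along -y. Black bars near the rim mark hours 1 to 11, fine ticks the minutes, no numerals. Spindle 12 mm thick, top 54 mm above the desk.
- hour_hand (a joint): Short blue hand's angle, rad, clockwise from above, 0 = at 12; four o'clock = 2.094. No stops (may read whole turns more); friction 0.022 N m holds it where it is left. Straight bar 14 mm wide, reaching 60 mm from the axis, 17 to 32 mm above the desk.
- minute_hand (a joint): Long black hand's angle, same sense, 0 = at 12; same axis and friction, no stops, not geared. Bar 10 mm wide, reaching 106 mm from the axis, 35 to 46 mm above the desk, so it passes over the short hand; beyond 71 mm from the axis it is deeper, 20 to 46 mm. A finger pushing the short hand carries the long one along if it meets it; on the outer part it misses the short hand.
- hour_tip (a point): Outer end of the short blue hand, 60 mm from the axis, 24.5 mm above the desk, on the hand's mid-line.
- minute_tip (a point): Outer end of the long black hand, 106 mm from the axis, 33 mm above the desk, on the hand's mid-line.
- four_short (a point): Where the short hand's outer end belongs: 60 mm from the axis in the direction of the four o'clock mark, fixed to the sign.
- twelve_long (a point): Where the long hand's outer end belongs: 106 mm from the axis in the direction of the red triangle, fixed to the sign.
- eraser: Bystander: white eraser in a blue sleeve, 21 x 44 x 12 mm, lying loose between the robot and the sign. Origin: centre of its underside.
- highlighter: Bystander: yellow highlighter with black cap, 14 x 118 x 12 mm, lying loose between the robot and the sign. Origin: centre of its underside.
- binder_clip: Bystander: black binder clip, 32 x 20 x 34 mm, standing loose to the right of the sign. Origin: centre of its underside.

How it is judged:
At the end, for the whole second after the job is handed in: Short hand's end within 9 mm (8.5 degrees) of the four o'clock direction, long hand's end within 14 mm (7.5 degrees) of the twelve o'clock direction, both at rest; sign flat and within 20 mm of its start; eraser, highlighter and binder clip each within 20 mm of their starts (horizontal distance between hour_tip and four_short below 0.009 m and horizontal distance between minute_tip and twelve_long below 0.014 m and velocity of joint hour_hand between -0.05 and 0.05 rad/s and velocity of joint minute_hand between -0.05 and 0.05 rad/s and distance of each of clock_sign, eraser, highlighter, binder_clip from where it was at the start of the episode below 0.02 m and angle between clock_sign's own z axis and vertical below 0.05 rad); the robot touches nothing.
It fails at once if the sign is shoved more than 20 mm or lifted (distance of clock_sign from where it was at the start of the episode above 0.02 m or height (world z) of clock_sign above 0.008 m or angle between clock_sign's own z axis and vertical above 0.08 rad).
It fails at once if a hand of the clock is squeezed or forced with more than 20 N (contact force between the fingers and hour_hand above 20 N or contact force between the fingers and minute_hand above 20 N).
It fails at once if the eraser is moved by more than 20 mm (distance of eraser from where it was at the start of the episode above 0.02 m).
It fails at once if the highlighter is moved by more than 20 mm (distance of highlighter from where it was at the start of the episode above 0.02 m).
It fails at once if the binder clip is moved by more than 20 mm (distance of binder_clip from where it was at the start of the episode above 0.02 m).
It also fails if it takes over 58 s, if anything falls off the work surface, if the arm or the gripper's body presses on something with over 40 N, if the wrist force passes 120 N, or if a joint passes its speed limit or range.

ROBOT

A 6-joint arm with a two-finger parallel gripper is mounted at the origin on the work surface; the furniture and walls round the work are solid. World frame = base frame: x ahead of the robot, y to its left, z up, the work surface at z = 0. Lengths are in m, angles in rad, forces in N, time in s.
With the tool pointing down it reaches from about 0.375 to 0.975 m from the base axis. Payload 3.8 kg.
Tool frame: the origin (TCP) lies midway between the tips of the shut fingers; the grasp point (between the pads) lies 19 mm behind it; x points along the fingers, y is the direction in which the jaws open and shut, and the axes are right-handed (so a half turn about x gives the same grasp; the last joint's range is limited). The gripper opens to 88 mm and grips with 3 to 60 N. Pads are 18 mm wide; open, the fingers measure 123 mm over their backs; the gripper's body (75 mm by 187 mm) begins 45 mm behind the grasp point.
Start: joints at [1.085, 0.264, 1.604, -0, 1.274, -0.037], TCP at [0.293, 0.608, 0.203] pointing down, gripper open.
Joint ranges: [-2.63, 2.63], [-0.94, 2.18], [0.31, 2.57], [-1.31, 4.45], [0, 2.66], [-2.55, 2.55]. Speed limits (rad/s): [2.57, 2.57, 3.14, 3.14, 3.14, 3.14].

INTERFACE

Orientations are given as a rotation vector (axis times angle).
In Python, from cell import manip, inverse_kinematics, cams, order gives the robot as it stands. Calls block until the motion is done:
- manip.move_pose(position, orientation): joint-space move of the TCP to a pose.
- manip.move_linear(position, rate=0.15, rot=None): straight line of the TCP; rot=None keeps the orientation; rate is the mean speed in m/s.
- manip.set_joints(angles): joint-space move.
- manip.set_gripper(opening, force=None): finger opening in m; force is the grip in N (None keeps the last); returns when the fingers have stopped.
- manip.dwell(seconds).
- inverse_kinematics(position, orientation): joint angles nearest the present ones, or None.
- manip.state(): the state.
- cams.capture(name): name is "side" or "top"; returns a dict with "image" (400x640x3 uint8, blue, green, red), "z_map" (400x640 float32, m along the optical axis (not along the pixel's ray), 0 where there is no reading), "intrinsics" (3x3 intrinsics, pixels), "position" and "orientation" of the camera in the world. Camera axes: x right, y down, z forward; pixel columns grow to the right and rows downward; lengths in m; the calibration is good to about 2 mm. A picture is of the moment at which its call begins.
A pose or a line that the arm cannot do raises manip.IKError and nothing moves.
- order.close_job(): hands the job in, once; it reports no verdict.
The state is a dict: "clock": time; "joint_pos": joint angles; "joint_velocities": joint speeds; "tau": joint torques, N m; "tool_pos": TCP position; "tcp_rot": TCP orientation; "contact_force": force on the tool from outside, world axes, zero at the start; "moment": the same for the moment, N m; "gripper_width": finger opening in m.
Only numpy, scipy, OpenCV 4.12 (cv2) and the standard library are available. Lean on these libraries where they do the work, as an engineer would, in place of code of your own. Each camera call takes 0.05 s, during which the arm holds its last target.

## Working session

There is one attempt and no reset: what is moved stays moved. The work goes in short steps, each a Python script; the robot and the scene stay as the last script left them, time stands still between calls to the robot, and variables do not carry over. Pictures are saved under pics/ and viewed, and the job is handed in when it is done.

```bash
ls; mkdir -p pics; python3 - <<'E'
from cell import manip,cams
import cv2,numpy as np
for n in ["top","side"]:
    c=cams.capture(n); cv2.imwrite(f"pics/{n}0.png",c["image"]); np.savez(f"{n}0.npz",**c)
    print(n,c["intrinsics"].tolist(),c["position"],c["orientation"])
s=manip.state();print(s)
E
```

```text
pics
top [[511.00930609649834, 0.0, 331.39476526775974], [0.0, 511.00930609649834, 196.24976717199624], [0.0, 0.0, 1.0]] [ 0.40439368 -0.07747945  1.08048107] [-2.1595729   2.19434566 -0.14071449]
side [[439.6731392453186, 0.0, 321.66618929617835], [0.0, 439.6731392453186, 193.46116617711073], [0.0, 0.0, 1.0]] [1.434995   0.10943801 0.60394281] [-1.45403485 -1.77384759  0.99870537]
{'clock': 0.1, 'joint_pos': array([ 1.08508806e+00,  2.64658497e-01,  1.60523242e+00,  3.02923648e-05,
        1.27370477e+00, -3.68993110e-02]), 'joint_velocities': array([ 0.00047753, -0.00056448, -0.00404626, -0.00178487, -0.00016771,
        0.00072251]), 'tau': array([-2.86820241e-04, -5.03621221e+01, -3.58071434e+01,  7.30525400e-02,
        2.34995910e-02, -6.81723554e-05]), 'tool_pos': array([0.29253524, 0.60752289, 0.20142831]), 'tcp_rot': array([ 0.35046627,  1.54253639, -0.35351521]), 'contact_force': array([ 0.71365167, -0.70086075, -0.54599662]), 'moment': array([ 0.02296519, -0.01438196,  0.02657512]), 'gripper_width': 0.08866468890698144}
```

View pics/top0.png

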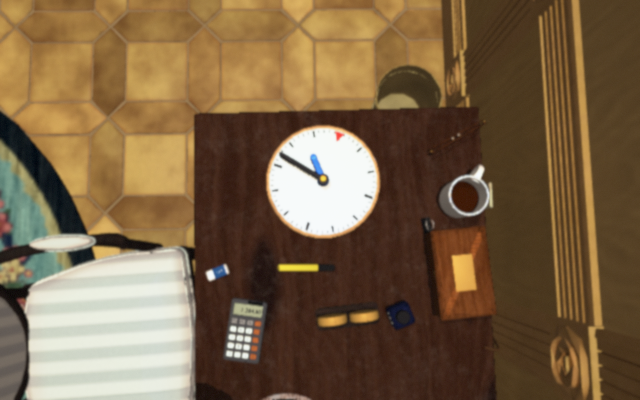

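View pics/side0.png

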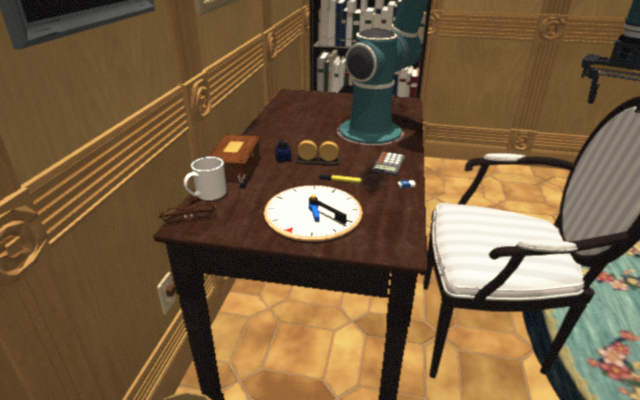

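The top view shows the sign's centre near (323,181) and the red triangle at (339,135). The blue hand's tip is near (314,155) and the black hand's tip near (281,154). The eraser is at (217,272), the highlighter at (305,268) and the clip at (429,225). Next I'll turn these into world positions.

```bash
cat > h.py <<'E'
import numpy as np,cv2
from scipy.spatial.transform import Rotation as R
def unproj(c,uv,z):
    uv=np.atleast_2d(uv).astype(float);K=c["intrinsics"]
    d=np.c_[(uv-[K[0,2],K[1,2]])/[K[0,0],K[1,1]],np.ones(len(uv))]@R.from_rotvec(c["orientation"]).as_matrix().T
    p=c["position"];return (p+d*((z-p[2])/d[:,2])[:,None])[:,:2]
def measure(c,C=None,T=None):
    im=c["image"].astype(int);b,g,r=im[...,0],im[...,1],im[...,2]
    H,W=b.shape; vv,uu=np.mgrid[:H,:W]
    XY15=unproj(c,np.c_[uu.ravel(),vv.ravel()],.015).reshape(H,W,2)
    if C is None:
        m=((b>130)&(g>130)&(r>130)).astype(np.uint8)
        n,l,s,ce=cv2.connectedComponentsWithStats(m)
        k=[i for i in range(1,n) if abs(ce[i][0]-323)<25 and abs(ce[i][1]-181)<25]
        k=max(k,key=lambda i:s[i][4])
        cn=max(cv2.findContours((l==k).astype(np.uint8),0,1)[0],key=len)
        hull=cv2.convexHull(cn)[:,0]
        P=unproj(c,hull,.015).astype(np.float32)
        e=cv2.fitEllipse(P.reshape(-1,1,2)*1000);C=np.array(e[0])/1000;print("disc",e)
    near=np.hypot(*(XY15-C).transpose(2,0,1))<.112
    red=near&(r>120)&(b<100)&(g<100)&(np.hypot(*(XY15-C).transpose(2,0,1))>.07)
    if T is None:
        p=XY15[red].mean(0)-C;T=np.arctan2(p[1],p[0]);print("tri r",np.hypot(*p),red.sum())
    out={}
    def hand(m,z,rm,r0,name):
        XY=unproj(c,np.c_[uu[m],vv[m]],z)-C
        rr=np.hypot(*XY.T);XY=XY[(rr>r0)&(rr<rm)]
        v=XY.mean(0);a=np.degrees(T-np.arctan2(v[1],v[0]))
        out[name]=((a+180)%360-180,np.hypot(*XY.T).max(),len(XY))
    hand(near&(b>r+50)&(b>100),.032,.075,.02,"hour")
    dark=(near&(np.maximum(np.maximum(r,g),b)<90)).astype(np.uint8)
    n,l,s,ce=cv2.connectedComponentsWithStats(dark)
    k=1+np.argmax(s[1:,4]);hand(l==k,.046,.115,.03,"min")
    return C,T,out
E
python3 - <<'E'
from h import *
c=dict(np.load("top0.npz"))
C,T,o=measure(c);print(C,np.degrees(T),o)
for n,uv,z in [("er",(217,272),.012),("hl",(305,268),.012),("clip",(429,225),.03)]:print(n,unproj(c,uv,z))
im=c["image"][110:250,250:400];cv2.imwrite("pics/crop0.png",cv2.resize(im,None,fx=4,fy=4,interpolation=2))
zm=c["z_map"];print(zm[181,323],zm[168,305],zm[198,465],zm[272,410])
E
```

```text
disc ((551.9319458007812, -84.7351303100586), (230.61102294921875, 231.2277069091797), 23.849811553955078)
tri r 0.10311845779796155 15
[ 0.55193195 -0.08473513] -19.37221250512227 {'hour': (np.float64(-42.071542948752466), np.float64(0.058644012061791484), 119), 'min': (np.float64(-79.38695013030501), np.float64(0.1012292719258274), 124)}
er [[0.36521271 0.13600407]]
hl [[ 0.37014965 -0.04524139]]
clip [[ 0.45410297 -0.30248597]]
1.0326551 1.0456266 1.0547074 1.069948
```

View pics/crop0.png

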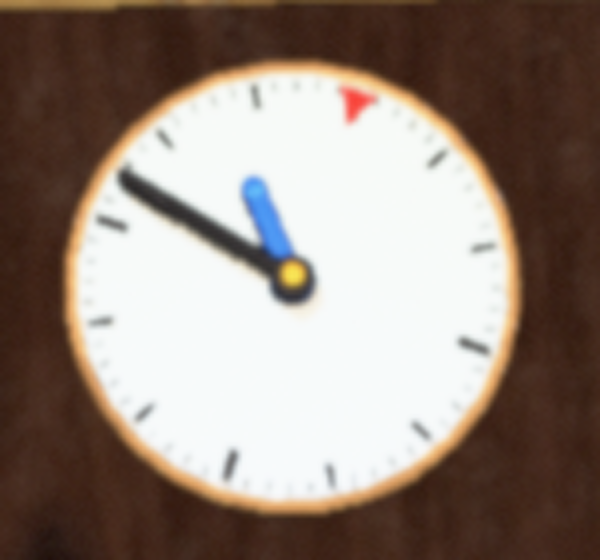

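```bash
cat >> h.py <<'E'
C0=np.array([.5519,-.0847]);T0=np.radians(-19.37)
def pose(al,r,off,z,flip=0,C=C0,T=T0):
    """finger with jaw along hand at clock angle al (deg); off = displacement clockwise of hand midline"""
    w=T-np.radians(al);u=np.array([np.cos(w),np.sin(w)]);t=np.array([u[1],-u[0]])
    p=C+r*u+off*t
    y=np.r_[u,0]*(-1 if flip else 1);x=np.array([0,0,-1.]);M=np.c_[x,y,np.cross(x,y)]
    return np.r_[p,z],R.from_matrix(M).as_rotvec()
E
python3 - <<'E'
from h import *
from cell import manip,inverse_kinematics
c=dict(np.load("top0.npz"))
print("spindle",unproj(c,(250+292/4,110+274/4),.054),"marks3,9,6", [unproj(c,(250+a/4,110+b/4),.015)[0].round(4).tolist() for a,b in [(474,345),(112,222),(231,465),(355,103)]])
for f in (0,1):
  for al in range(-105,126,23):
    p,o=pose(al,.046,-.016,.1,f);q=inverse_kinematics(p,o);print(f,al,None if q is None else np.round(q,2))
E
```

```text
spindle [[ 0.55063762 -0.08505624]] marks3,9,6 [[0.5172, -0.1803], [0.5852, 0.009], [0.4563, -0.0521], [0.6474, -0.1202]]
0 -105 [-0.12  0.1   2.   -0.    1.05 -1.61]
0 -82 [-0.11  0.14  1.96 -0.    1.05 -1.2 ]
0 -59 [-0.12  0.17  1.92 -0.    1.06 -0.81]
0 -36 [-0.14  0.2   1.88 -0.    1.06 -0.43]
0 -13 [-0.16  0.21  1.86 -0.    1.06 -0.05]
0 10 [-0.2   0.22  1.86 -0.    1.07  0.32]
0 33 [-0.23  0.21  1.86 -0.    1.06  0.69]
0 56 [-0.25  0.19  1.89  0.    1.06  1.06]
0 79 [-0.28  0.16  1.92  0.    1.06  1.44]
0 102 [-0.28  0.13  1.96  0.    1.05  1.83]
0 125 [-0.28  0.1   2.    0.    1.05  2.24]
1 -105 [-0.12  0.1   2.   -0.    1.05  1.53]
1 -82 [-0.11  0.14  1.96 -0.    1.05  1.94]
1 -59 [-0.12  0.17  1.92  0.    1.06  2.33]
1 -36 None
1 -13 None
1 10 None
1 33 [-0.23  0.21  1.86  0.    1.06 -2.45]
1 56 [-0.25  0.19  1.89  0.    1.06 -2.08]
1 79 [-0.28  0.16  1.92 -0.    1.06 -1.7 ]
1 102 [-0.28  0.13  1.96 -0.    1.05 -1.31]
1 125 [-0.28  0.1   2.   -0.    1.05 -0.9 ]
```

```bash
sed -i 's/^C0=.*/C0=np.array([.5515,-.0853]);T0=np.radians(-19.6)/' h.py
python3 - <<'E'
from h import *
from cell import manip,cams
manip.set_gripper(0.0)
p,o=pose(-105,.046,-.016,.12);manip.move_pose(p,o)
print(manip.state()["clock"],manip.state()["tool_pos"]-p,manip.state()["gripper_width"])
p[2]=.024;manip.move_linear(p,rate=.08)
s=manip.state();print(s["clock"],s["tool_pos"]-p,s["contact_force"].round(2))
for n in ("top","side"):
    cv2.imwrite(f"pics/{n}1.png",cams.capture(n)["image"])
for al in range(-85,-44,20):
    p,o=pose(al,.046,-.016,.024);manip.move_linear(p,rate=.04,rot=o)
    s=manip.state();print(al,s["clock"],(s["tool_pos"]-p).round(4),s["contact_force"].round(2))
for n in ("top","side"):
    c=cams.capture(n);cv2.imwrite(f"pics/{n}2.png",c["image"])
a=cv2.imread("pics/top1.png")[110:250,250:400];b=cv2.imread("pics/top2.png")[110:250,250:400]
a2=cv2.imread("pics/side1.png")[170:270,240:390];b2=cv2.imread("pics/side2.png")[170:270,240:390]
f=lambda i:cv2.resize(i,(390,290),interpolation=2)
cv2.imwrite("pics/m1.png",np.vstack([np.hstack([f(a),f(b)]),np.hstack([f(a2),f(b2)])]))
E
```

```text
3.875 [0.00030155 0.00063723 0.00016572] 0.00026253984144505567
5.225 [ 6.95389926e-04 -6.05829046e-05  6.88487419e-04] [ 0.13 -0.53 -0.51]
-85 5.9 [ 0.     -0.      0.0002] [-0.15 -0.15  0.3 ]
-65 6.475 [-0.0004  0.     -0.0001] [-0.47 -0.03 -0.47]
-45 7.05 [-0.0005  0.0001 -0.0001] [-0.47  0.76  0.15]
```

View pics/m1.png

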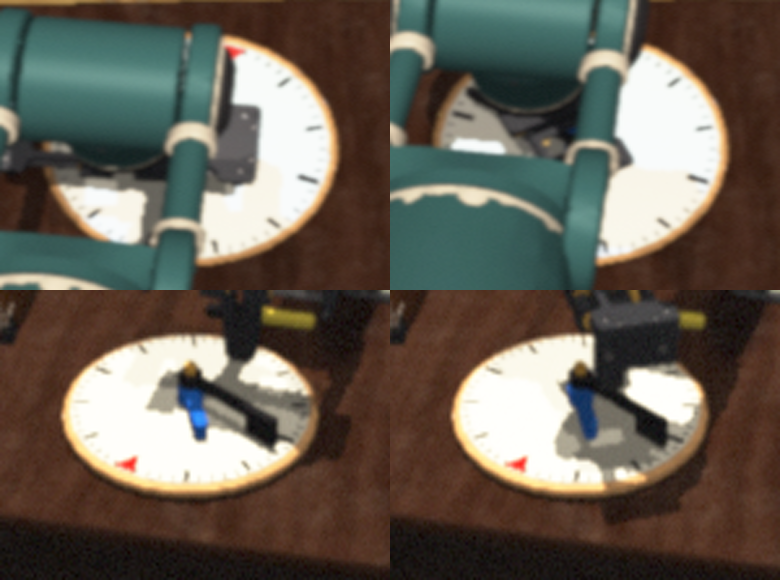

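```bash
cat >> h.py <<'E'
def proj(c,P):
    P=np.atleast_2d(P);d=(P-c["position"])@R.from_rotvec(c["orientation"]).as_matrix();K=c["intrinsics"]
    return np.c_[K[0,0]*d[:,0]/d[:,2]+K[0,2],K[1,1]*d[:,1]/d[:,2]+K[1,2]]
E
python3 - <<'E'
from h import *
from cell import manip,cams
c=cams.capture("side");s=manip.state();print(s["tool_pos"],s["tcp_rot"],s["clock"])
hp=lambda a,r,z:np.r_[C0+r*np.array([np.cos(T0-np.radians(a)),np.sin(T0-np.radians(a))]),z]
im=c["image"][170:270,240:390];im=cv2.resize(im,None,fx=5,fy=5,interpolation=2)
pts=dict(tcp=s["tool_pos"],spin=hp(0,0,.054),m79=hp(-79,.106,.046),m66=hp(-66,.106,.046),h42=hp(-42,.06,.032),t12=hp(0,.106,.015))
for k,P in pts.items():
    u=(proj(c,P)[0]-[240,170]+.5)*5;print(k,u);cv2.circle(im,tuple(int(x) for x in u),4,(0,0,255),-1);cv2.putText(im,k,tuple(int(x)+6 for x in u),0,.5,(0,160,0),1)
cv2.imwrite("pics/s3.png",im)
E
```

```text
[ 0.58577871 -0.05094221  0.02389065] [ 0.87561202  1.38779211 -0.87587447] 7.2
tcp [418.75597818 230.37896176]
spin [362.69382933 131.4684905 ]
m79 [533.365268   227.65459235]
m66 [495.25572577 247.27509368]
h42 [385.85067792 238.04565919]
t12 [240.35131026 308.17320961]
```

View pics/s3.png

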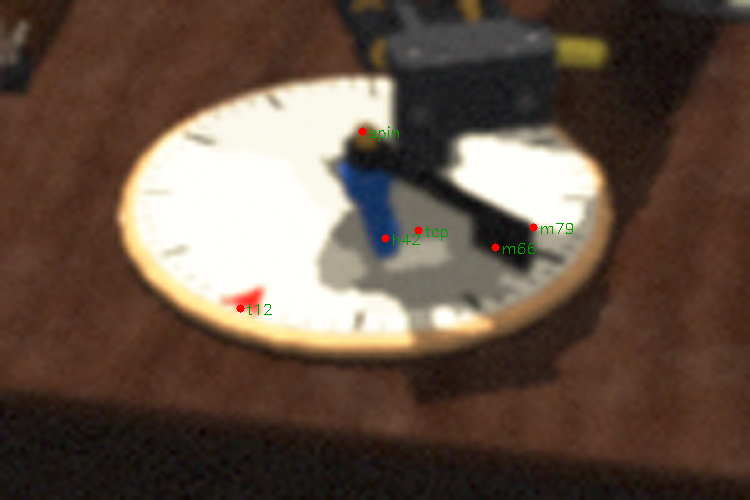

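```bash
python3 - <<'E'
from h import *
from cell import manip,cams
for n in("side",):
    c=cams.capture(n);z=c["z_map"];K=c["intrinsics"];M=R.from_rotvec(c["orientation"]).as_matrix()
    for v in range(176,224,3):
        row=[]
        for u in (318,322,325,328,332,338):
            d=z[v,u]*np.array([(u-K[0,2])/K[0,0],(v-K[1,2])/K[1,1],1]);row.append((c["position"]+M@d).round(3).tolist() if z[v,u] else None)
        print(v,row)
s=manip.state();print(s["tool_pos"],s["contact_force"],s["moment"],R.from_rotvec(s["tcp_rot"]).as_matrix().round(3).tolist())
E
```

```text
176 [[0.621, -0.056, 0.149], [0.653, -0.042, 0.168], [0.652, -0.036, 0.168], [0.651, -0.029, 0.168], [0.653, -0.021, 0.17], [0.646, -0.009, 0.168]]
179 [[0.67, -0.047, 0.169], [0.665, -0.039, 0.167], [0.666, -0.033, 0.169], [0.666, -0.027, 0.169], [0.661, -0.019, 0.167], [0.661, -0.007, 0.169]]
182 [[0.678, -0.045, 0.167], [0.681, -0.036, 0.169], [0.68, -0.03, 0.169], [0.676, -0.025, 0.168], [0.673, -0.017, 0.168], [0.666, -0.006, 0.165]]
185 [None, [0.682, -0.036, 0.163], [0.68, -0.03, 0.163], [0.675, -0.025, 0.16], [0.673, -0.017, 0.16], [0.666, -0.006, 0.158]]
188 [[0.678, -0.045, 0.153], [0.682, -0.036, 0.156], [0.679, -0.03, 0.155], [0.675, -0.025, 0.154], [0.67, -0.017, 0.151], [0.666, -0.006, 0.15]]
191 [[0.676, -0.045, 0.145], [0.677, -0.037, 0.146], [0.669, -0.032, 0.142], [0.666, -0.026, 0.141], [0.666, -0.018, 0.142], [0.659, -0.006, 0.139]]
194 [[0.678, -0.045, 0.139], [0.675, -0.037, 0.137], [0.67, -0.032, 0.135], [0.667, -0.026, 0.135], [0.664, -0.018, 0.134], [0.659, -0.006, 0.132]]
197 [[0.677, -0.045, 0.131], [0.673, -0.037, 0.13], [0.671, -0.031, 0.129], [0.669, -0.
[... 709 characters left out ...]
, -0.052, 0.015], [0.556, -0.045, 0.016], [0.591, -0.029, 0.04], [0.599, -0.014, 0.047]]
215 [[0.6, -0.061, 0.033], [0.575, -0.056, 0.018], [0.568, -0.05, 0.014], [0.571, -0.042, 0.017], [0.569, -0.033, 0.017], [0.6, -0.014, 0.04]]
218 [[0.602, -0.06, 0.027], [0.587, -0.054, 0.017], [0.581, -0.048, 0.014], [0.584, -0.04, 0.017], [0.579, -0.031, 0.015], [0.599, -0.014, 0.031]]
221 [[0.598, -0.061, 0.015], [0.598, -0.052, 0.016], [0.599, -0.044, 0.018], [0.596, -0.038, 0.017], [0.592, -0.029, 0.016], [0.596, -0.014, 0.02]]
[ 0.58583979 -0.05094749  0.02393203] [ 0.0410411  -0.10751009  0.19493253] [0.01691261 0.00127781 0.00063313] [[-0.0, 0.903, 0.43], [0.0, 0.43, -0.903], [-1.0, -0.0, -0.0]]
```

The side depth map shows the shut fingers' tips at z ≈ 0.065, although the state reports 0.024. The long hand is still near -79°, so the finger passed over it without touching. I'll lift, go to bare desk left of the sign, and measure this height offset before going on.

```bash
python3 - <<'E'
from h import *
from cell import manip,cams
s=manip.state();p=s["tool_pos"].copy();p[2]=.12;manip.move_linear(p,rate=.15)
P=np.array([.55,.085,.10]);M=np.c_[[0,0,-1.],[1,0,0],np.cross([0,0,-1.],[1,0,0])];o=R.from_matrix(M).as_rotvec()
manip.move_pose(P,o);P[2]=.03;manip.move_linear(P,rate=.1)
s=manip.state();print(s["clock"],s["tool_pos"],s["contact_force"].round(2),s["joint_pos"].round(4).tolist())
c=cams.capture("side");z=c["z_map"];K=c["intrinsics"];M=R.from_rotvec(c["orientation"]).as_matrix()
vv,uu=np.mgrid[:400,:640];d=np.stack([(uu-K[0,2])/K[0,0],(vv-K[1,2])/K[1,1],np.ones_like(uu)],-1)*z[...,None]
W=c["position"]+d@M.T
m=(z>0)&(abs(W[...,0]-.555)<.04)&(abs(W[...,1]-.085)<.04)&(W[...,2]>.02)&(W[...,2]<.2)
print(m.sum(),np.percentile(W[m][:,2],[0,1,3,10,50]))
low=m&(W[...,2]<.1);print(W[low].min(0),W[low].max(0))
u=proj(c,s["tool_pos"])[0];print(u)
im=cv2.resize(c["image"][int(u[1])-70:int(u[1])+50,int(u[0])-75:int(u[0])+75],None,fx=5,fy=5,interpolation=2);cv2.circle(im,(377,352),4,(0,0,255),-1)
cv2.imwrite("pics/s4.png",im)
E
```

```text
9.5833 [0.55059921 0.084918   0.03044466] [-0.34  0.25  0.22] [0.1083, 0.2119, 2.0128, 0.0, 0.916, 0.1085]
605 [0.068379   0.07266094 0.07638484 0.08863158 0.17340834]
[0.55979685 0.07464063 0.068379  ] [0.5679547  0.0955747  0.09184994]
[382.2825966  211.59844039]
```

View pics/s4.png

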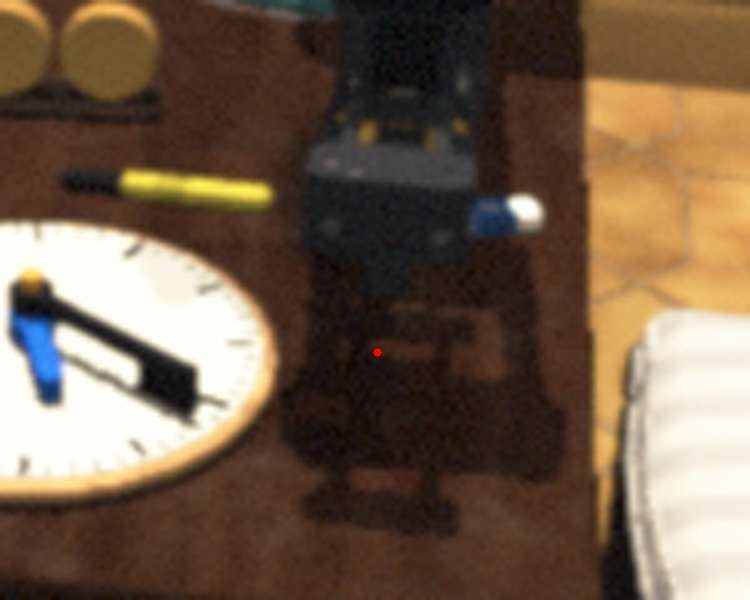

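```bash
python3 - <<'E'
from h import *
from cell import manip,cams
P=np.array([.55,.085,-.022])
manip.move_linear(P,rate=.08);manip.dwell(.1)
f0=manip.state()["contact_force"];print(f0.round(2))
while P[2]>-.05:
    P[2]-=.0015;manip.move_linear(P,rate=.03)
    s=manip.state();f=s["contact_force"]-f0;print(round(P[2],4),s["tool_pos"][2].round(4),f.round(2),round(s["clock"],2))
    if abs(f[2])>4:break
c=cams.capture("side");cv2.imwrite("pics/s5.png",cv2.resize(c["image"][140:260,307:457],None,fx=5,fy=5,interpolation=2))
P[2]=-.02;manip.move_linear(P,rate=.08)
E
```

```text
[ 1.16  0.65 -0.1 ]
-0.0235 -0.0232 [-1.25 -0.56 -0.12] 10.78
-0.025 -0.0251 [-0.7  -0.68  0.18] 11.03
-0.0265 -0.0267 [-1.56 -1.62 -0.08] 11.28
-0.028 -0.0282 [-1.48 -0.88 -0.32] 11.53
-0.0295 -0.0297 [-1.04 -0.64 -0.67] 11.78
-0.031 -0.0311 [-1.13 -0.97 -0.15] 12.03
-0.0325 -0.0326 [-1.84 -0.66 -0.11] 12.28
-0.034 -0.0341 [-0.8  -0.5  -0.87] 12.53
-0.0355 -0.0355 [-1.31 -0.25 -0.46] 12.78
-0.037 -0.0357 [-4.42 -1.04 10.27] 13.03
```

View pics/s5.png

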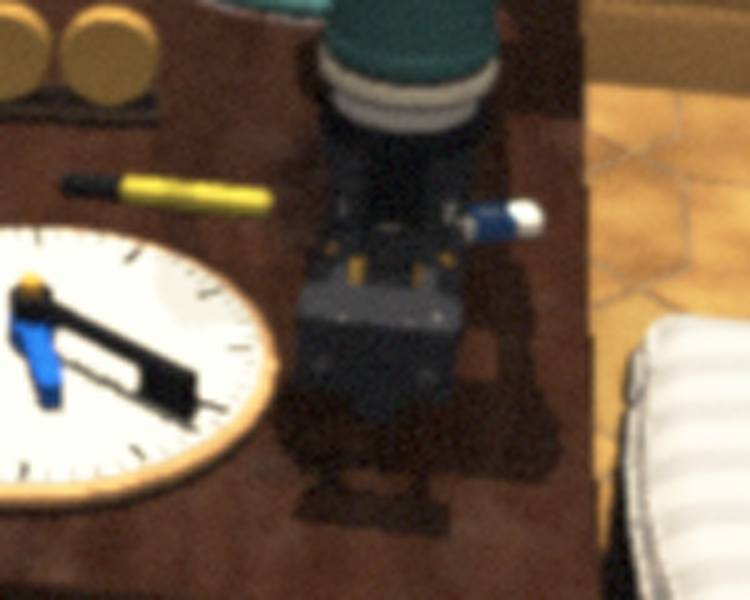

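The tip touches the desk at a reported z of -0.0356, so true tip height = reported z + 35.6 mm. In x and y the finger matches what's reported. The last picture shows the finger on bare desk and the sign undisturbed. I'll repeat the sweep with this correction.

```bash
echo 'DZ=-.0356' >> h.py
python3 - <<'E'
from h import *
from cell import manip,cams
s=manip.state();p=s["tool_pos"].copy();p[2]=.08+DZ;manip.move_linear(p,rate=.15)
p,o=pose(-105,.046,-.016,.085+DZ);manip.move_pose(p,o)
p[2]=.024+DZ;manip.move_linear(p,rate=.08)
s=manip.state();print(s["clock"],s["tool_pos"]-p,s["contact_force"].round(2))
for al in range(-90,1,15):
    p,o=pose(al,.046,-.016,.024+DZ);manip.move_linear(p,rate=.04,rot=o)
    s=manip.state();f=s["contact_force"];print(al,s["clock"].__round__(2),(s["tool_pos"]-p).round(4),f.round(2))
    if np.hypot(*f[:2])>6 or abs(f[2])>6:print("STOP");break
c=cams.capture("side");cv2.imwrite("pics/s6.png",cv2.resize(c["image"][150:270,240:390],None,fx=5,fy=5,interpolation=2))
E
```

```text
16.4667 [ 4.58349051e-04 -5.79925264e-05  2.86360486e-04] [ 0.26 -0.22 -0.58]
-90 16.93 [ 0.0005 -0.0001  0.0006] [ 0.98 -0.35 -0.03]
-75 17.4 [-0.0003 -0.      0.    ] [ 0.34 -0.68  0.3 ]
-60 17.87 [-0.0003  0.     -0.0001] [-0.05  1.36  0.01]
-45 18.33 [-0.0003  0.0001 -0.0001] [-0.28 -0.27  0.55]
-30 18.8 [-0.0002  0.0001 -0.    ] [-0.08  0.07 -0.08]
-15 19.27 [-0.0001  0.      0.    ] [-0.58 -0.3  -0.42]
0 19.73 [-0.      0.0001  0.    ] [ 0.89 -0.16 -0.38]
```

View pics/s6.png

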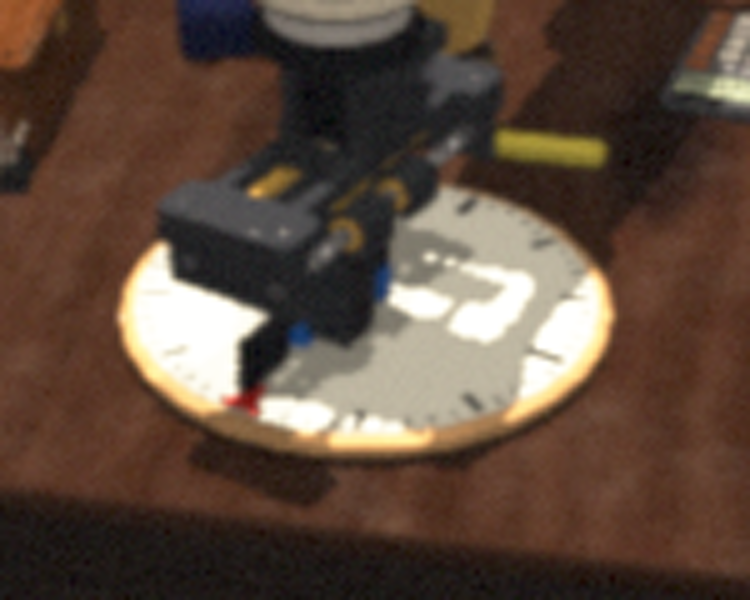

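The side view shows both hands carried to about twelve with forces near zero. I'll carry on to four o'clock, then push the long hand back to twelve on its outer part.

```bash
python3 - <<'E'
from h import *
from cell import manip,cams
def sweep(A,r,off,z,rate):
    for al in A:
        p,o=pose(al,r,off,z+DZ);manip.move_linear(p,rate=rate,rot=o)
        s=manip.state();f=s["contact_force"]
        if np.hypot(*f[:2])>6 or abs(f[2])>6:print("STOP",al,f);raise SystemExit
sweep(list(range(15,106,15))+[112,118],.046,-.016,.024,.04)
print(manip.state()["clock"],manip.state()["contact_force"].round(2))
p,o=pose(118,.046,-.022,.024+DZ);manip.move_linear(p,rate=.04,rot=o)
p[2]=.085+DZ;manip.move_linear(p,rate=.12)
p,o=pose(135,.092,.014,.085+DZ);manip.move_linear(p,rate=.08,rot=o)
p[2]=.034+DZ;manip.move_linear(p,rate=.08)
s=manip.state();print(s["clock"],s["contact_force"].round(2))
c=cams.capture("side");cv2.imwrite("pics/s7.png",cv2.resize(c["image"][150:270,240:390],None,fx=5,fy=5,interpolation=2))
E
```

```text
23.625 [-0.54 -0.76 -0.46]
26.4333 [ 0.2  -0.62 -0.08]
```

View pics/s7.png

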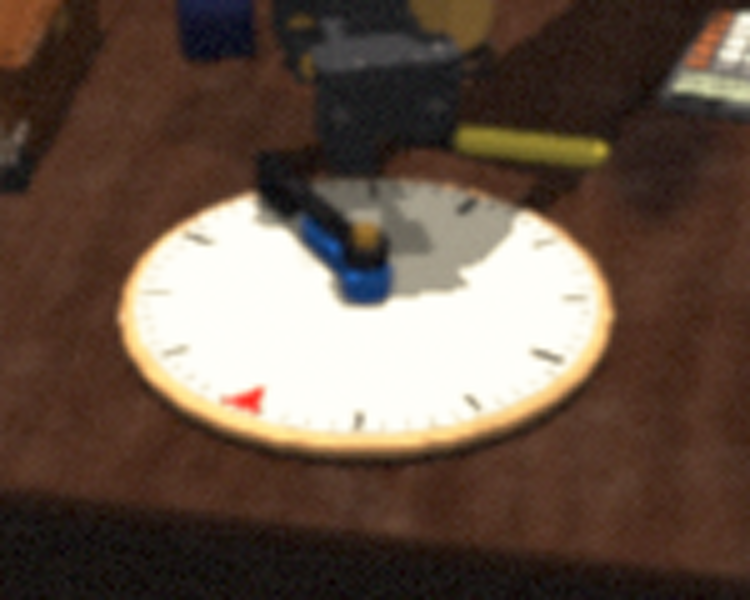

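Both hands lie together near four o'clock in the side view, and the finger stands clear on their clockwise side. Now I'll push the long hand anticlockwise.

```bash
python3 - <<'E'
from h import *
from cell import manip,cams
for al in list(range(125,4,-15))+[1]:
    p,o=pose(al,.092,.014,.034+DZ);manip.move_linear(p,rate=.06,rot=o)
    s=manip.state();f=s["contact_force"]
    if np.hypot(*f[:2])>6 or abs(f[2])>6:print("STOP",al,f);raise SystemExit
print(s["clock"],f.round(2))
p,o=pose(1,.092,.022,.034+DZ);manip.move_linear(p,rate=.04,rot=o)
p[2]=.09+DZ;manip.move_linear(p,rate=.12)
s=manip.state();q=s["joint_pos"].copy();q[0]+=.75;manip.set_joints(q)
c=cams.capture("top");cv2.imwrite("pics/t8.png",c["image"])
C,T,out=measure(c);print(C,np.degrees(T),out,measure(c,C0,T0)[2])
print(manip.state()["clock"])
im=cv2.resize(c["image"][110:250,250:400],None,fx=4,fy=4,interpolation=2);cv2.imwrite("pics/c8.png",im)
E
```

```text
31.625 [-0.54 -1.26 -0.91]
disc ((551.9446411132812, -84.7481689453125), (230.68528747558594, 231.27825927734375), 27.82976722717285)
tri r 0.10565092823878938 7
[ 0.55194464 -0.08474817] -21.012739453921327 {'hour': (np.float64(118.58550392047488), np.float64(0.05859898247214609), 124), 'min': (np.float64(-0.927256459219933), np.float64(0.10042912769557363), 84)} {'hour': (np.float64(120.26996653058802), np.float64(0.0579063596483194), 121), 'min': (np.float64(-0.09488907827099524), np.float64(0.10065688454780874), 84)}
34.3667
```

View pics/c8.png

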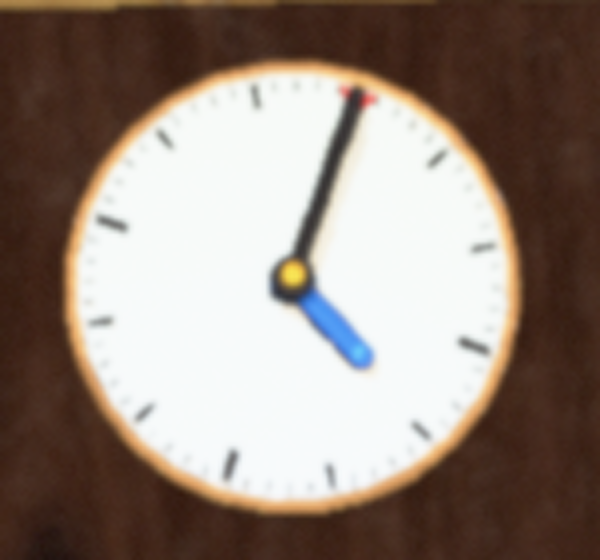

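View pics/t8.png

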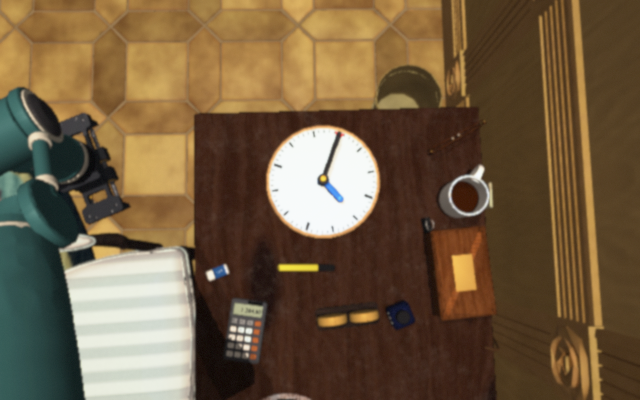

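The top view shows the black hand on the red triangle and the blue hand pointing at the four mark (423,430 in the crop). The eraser (217,272), highlighter (305,268) and clip (429,225) haven't moved. Before handing in, I'll check that the arm isn't touching the chair.

```bash
python3 - <<'E'
from h import *
from cell import manip,cams,order
s=manip.state();print(s["contact_force"].round(2),s["moment"].round(2),s["tool_pos"],s["tau"].round(1),abs(s["joint_velocities"]).max())
p=s["tool_pos"].copy();p[2]+=.12;manip.move_linear(p,rate=.1);manip.dwell(.5)
s=manip.state();print(s["contact_force"].round(2),s["tau"].round(1),s["clock"])
print(measure(cams.capture("top"),C0,T0)[2])
order.close_job()
E
```

```text
[-0.35 -0.53 -0.1 ] [-0.01  0.08 -0.01] [0.55562698 0.32708623 0.05442464] [  0.4 -49.6 -31.5   0.1   0.   -0. ] 0.0028152578107617345
[-0.41 -0.62  0.02] [ -0.  -47.3 -34.9   0.1   0.    0. ] 36.2167
{'hour': (np.float64(120.26996653058802), np.float64(0.0579063596483194), 121), 'min': (np.float64(-0.09488907827099524), np.float64(0.10065688454780874), 84)}
the job is handed in; nothing more can be done
```

The clock is set to four o'clock and the job is handed in; the robot's clock read 36.2 s just before that. I pushed both hands clockwise together with the shut fingertips to the four o'clock mark. Then I pushed the long hand back to twelve on its outer part, where the finger misses the short hand.

**Last checks:**
- **Hands:** in the final top picture the short hand reads 120.3° (target 120°) and the long hand -0.1° (target 0°). A second, noisier measurement gave 118.6° and -0.9°. It took twelve from the red triangle, which the long hand by then mostly covered. Both are well inside tolerance.
- **Sign and small things:** the fitted centre of the sign moved less than 0.1 mm. By eye, the eraser, highlighter and binder clip sit at the same pixels as at the start.
- **Robot:** it was parked clear to the left, with the force reading within noise (under 1 N).

**Disagreement found:** the reported tool height was about 36 mm lower than where the fingertips really were. My first sweep therefore passed over the hands without touching them. I measured the offset by touching bare desk (about 10 N) and corrected for it after that. During the pushes, every force reading between moves stayed below the 6 N at which I would have stopped.

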